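# Load the chocolate mill and find which way its cap unscrews

### The job

Get the chocolate mill ready: tip all five chocolates from the cup into the mill's hopper bowl, then stand the empty cup upright on the counter and let go of it. Then take the cap off the mill's drive socket: nobody remembers whether its thread is left- or right-handed, so try turning it both ways until it comes loose, rather than pulling it off. Finish while still holding the cap, upright and still, lifted 5 cm or more above the socket, and leave the other things on the counter where they are.

Things in the scene. Friction and masses are not known exactly. Their poses are not given: they have to be found in the camera images.
- mill: Chocolate mill, a machine fixed to the counter, about 130 mm wide and 290 mm long (its own y). Origin: on the counter at its middle; z up. At its +y end (85 mm from the origin) a grey pedestal carries the round steel hopper bowl; at its -y end (80 mm from the origin) is a low round steel socket, closed by the cap. The dark base between them is 25 mm high.
- hopper (a point): Centre of the inner floor of the mill's open hopper bowl, 72 mm above the counter. The bowl's floor is about 88 mm across, its walls flare to a rim 154 mm across, 124 mm above the counter (52 mm above this point).
- socket (a point): Centre of the top face of the drive socket (68 mm across), 55 mm above the counter; the closed cap's underside lies here. Axes as the mill's. The hand of its thread differs from mill to mill and cannot be seen. The right way, the cap turns easily by 60 degrees to a firm stop and is loose there (within about 4 degrees); the wrong way it meets a firm stop within about 10 degrees.
- cap: Black cap, loose, 0.08 to 0.17 kg: disc 66 mm across, 8 mm thick, with an upright grip bar on it. Origin: centre of the disc's underside; z up; closed, its x lies along the mill's x. Below hangs a 20 mm steel stem whose lugs sit under the socket's flange: 2 mm of play upwards until loose. It does not rise while turning; once loose it lifts straight up, free after 20 mm.
- cap_grip (a point): Point on the cap's axis in its grip bar, 30 mm above the disc's underside: where to grip, across the bar. Axes as the cap's. The bar is 54 mm long (along x), 16 mm thick (along y), its top 41 mm above the disc's underside.
- cup: Aluminium cup without handle, open at the top, straight flared wall: 52 mm across at the foot, 76 mm at the rim, 80 mm tall, wall 3 mm, 0.10 to 0.16 kg empty; 64 mm across at 40 mm height. Starts upright with the five chocolates in it. Origin: centre of its underside; z along its axis towards the mouth.
- ball0: One of five equal hard round chocolates, 22 mm across, 10 g, that start in the cup. They roll easily. Origin at its centre.
- ball1: One of five equal hard round chocolates, 22 mm across, 10 g, that start in the cup. They roll easily. Origin at its centre.
- ball2: One of five equal hard round chocolates, 22 mm across, 10 g, that start in the cup. They roll easily. Origin at its centre.
- ball3: One of five equal hard round chocolates, 22 mm across, 10 g, that start in the cup. They roll easily. Origin at its centre.
- ball4: One of five equal hard round chocolates, 22 mm across, 10 g, that start in the cup. They roll easily. Origin at its centre.
- can: Bystander: closed drink can, aluminium, 66 mm across, 115 mm tall. Origin: centre of its underside. Not part of the job.
- water: Bystander: closed clear water bottle, 62 mm across, 200 mm tall. Origin: centre of its underside. Not part of the job.
- pudding: Bystander: white lidded pudding bowl, 92 mm across, 48 mm tall. Origin: centre of its underside. Not part of the job.
- ramekin: Bystander: small open white ramekin, 66 mm across, 40 mm tall. Origin: centre of its underside. Not part of the job.
- spoon: Bystander: spoon lying on the counter, about 200 mm long. Origin: centre of its underside. Not part of the job.
- parfait: Bystander: tall layered dessert in a domed beaker, 82 mm across, 139 mm tall. Origin: centre of its underside. Not part of the job.
- pastry_box: Bystander: cardboard pastry box 120 x 90 x 60 mm. Origin: centre of its underside. Not part of the job.
Mind the look-alikes: they are no part of the job. What is shaped like the cap but purple is not meant. Leave any red look-alike of the cup alone.

How it is judged:
By the outcome, as a careful person would: the job done as asked, in the order asked, and still so for the second after the job is handed in, while the arm keeps its last pose, push and grip.
It also fails if it takes over 64 s, if anything falls off the work surface, if the arm or the gripper's body presses on something with over 40 N, if the wrist force passes 120 N, or if a joint passes its speed limit or range.

### The arm

A 7-joint arm with a two-finger parallel gripper is mounted at the origin on the work surface. World frame = base frame: x ahead of the robot, y to its left, z up, the work surface at z = 0. Lengths are in m, angles in rad, forces in N, time in s.
With the tool pointing down it reaches from about 0.425 to 0.875 m from the base axis. Payload 4.7 kg.
Tool frame: the origin (TCP) lies midway between the tips of the shut fingers; the grasp point (between the pads) lies 19 mm behind it; z points along the fingers, y is the line along which they close (so a half turn about z gives the same grasp; the last joint's range is limited). The gripper opens to 87 mm and grips with 3 to 60 N. Pads are 19 mm wide; open, the fingers measure 117 mm over their backs; the gripper's body (75 mm by 190 mm) begins 51 mm behind the grasp point.
Start: joints at [1.232, 0.321, -0.07, 1.45, 0.023, 1.371, -0.057], TCP at [0.225, -0.61, 0.223] pointing down, gripper open.
Joint ranges: [-2.86, 2.86], [-0.3, 2.09], [-1.38, 1.24], [0.06, 2.45], [-1.56, 4.7], [0.09, 2.05], [-2.69, 2.69]. Speed limits (rad/s): [2.57, 2.57, 3.14, 3.14, 3.14, 3.14, 3.14].

### API

Orientations are given as a rotation vector (axis times angle).
In Python, from bench import ctrl gives the robot as it stands. The module is installed in compiled form; this text tells all that it offers.
- The arm moves only by the shell command python3 -m handwheel 'ROWS' [FORCE]. ROWS is JSON, a list of rows, each a list of 7 numbers: the finger opening in m, from 0 to 0.087, then the shift along the tool's x, y, z in m, then the turn, a rotation vector about the tool's x, y, z in degrees. A call has 1 to 12 rows; each row shifts and turns the commanded pose from where the row before left it, along the tool's axes as they then stand; what a row does not reach is not made up. A row lasts 1/8 s, in which the tool goes at most 62.5 mm and 10.7 degrees, less where a joint would pass 70% of its speed; a pose out of reach is approached as far as the arm can. A call is refused whole if a number of a shift passes 0.0625 or a number of a turn 10.7, either way. A call with a gripper value outside its range is refused whole. The fingers move at their own pace and stop on an object; FORCE is the grip in N (left out, the last holds). Time passes only in rows, so rows that do not move let the fingers close. It gives the time, the measured TCP pose, the force, the opening and the grip force at its end, in the units of the state.
- ctrl.get_state(): the state, without advancing time (a new reading comes with each control period).
- ctrl.get_image(name): name is "scene" or "top" or "wrist"; returns (picture, depth): 420x560x3 uint8, blue, green, red; 420x560 float32, m along the optical axis (not along the pixel's ray), 0 where there is no reading.
- ctrl.camera_info(name): a dict with "intrinsics" (3x3 intrinsics, pixels), "R" (3x3) and "t" (3): a world point X has camera coordinates R X + t. Camera axes: x right, y down, z forward; pixel columns grow to the right and rows downward; lengths in m; the calibration is good to about 2 mm. A picture is of the moment at which its call begins: read the wrist's pose just before it. camera_info takes no time and is no camera call; for the wrist camera it gives the pose at the moment of the call.
- ctrl.close_job(): hands the job in; it is judged then, once.
The state is a dict: "time": time; "joint_positions": joint angles; "qd": joint speeds; "joint_torque": joint torques, N m; "position": TCP position; "tool_rot": TCP orientation; "ft_force": force on the tool from outside, world axes, zero at the start; "torque": the same for the moment, N m; "grip_width": opening from 0.0 (shut) to 1.0 (fully open); "grip_force": force on a finger pad.
Only numpy, scipy, OpenCV 4.12 (cv2) and the standard library are available. Lean on these libraries where they do the work, as an engineer would, in place of code of your own. Each camera call takes 0.05 s, during which the arm holds its last target. There are 200 camera calls.

## Working session

There is one attempt and no reset: what is moved stays moved. The work goes in short steps, Python scripts to look and compute and a shell command to move; the robot and the scene stay as the last step left them, time stands still between calls to the robot, and variables do not carry over. Pictures are saved under pics/ and viewed, at most 10 in all, crops included, and the job is handed in when it is done.

```bash
mkdir -p pics; cat > h.py <<'E'
import numpy as np,cv2
from scipy.spatial.transform import Rotation as R
from bench import ctrl
def snap(n,f):
    ci=ctrl.camera_info(n);im,d=ctrl.get_image(n)
    cv2.imwrite(f'pics/{f}.png',im);np.savez(f'{f}.npz',im=im,d=d,K=ci["intrinsics"],R=ci["R"],t=ci["t"])
def px(f,u,v,r=1):
    z=np.load(f+'.npz');d=z['d'][v-r:v+r+1,u-r:u+r+1];d=np.median(d[d>0]) if (d>0).any() else np.nan
    c=np.linalg.inv(z['K'])@[u,v,1]*d
    return z['R'].T@(c-z['t'])
def cloud(f):
    z=np.load(f+'.npz');d=z['d'];v,u=np.indices(d.shape)
    c=np.linalg.inv(z['K'])@np.stack([u.ravel(),v.ravel(),np.ones(d.size)])*d.ravel()
    return (z['R'].T@(c-np.asarray(z['t']).reshape(3,1))).T.reshape(*d.shape,3),z['im'],d
def proj(f,X):
    z=np.load(f+'.npz');c=z['K']@(z['R']@np.asarray(X)+z['t']);return c[:2]/c[2]
E
python3 - <<'E'
from h import *
s=ctrl.get_state();print({k:np.round(v,3) for k,v in s.items()})
print(R.from_rotvec(s['tool_rot']).as_matrix().round(3))
snap('top','top0');snap('scene','sc0')
a=cv2.imread('pics/top0.png');print(a.shape)
for n in('top0','sc0'):
    z=np.load(n+'.npz');print(n,(-z['R'].T@z['t']).round(3),z['R'].round(2).tolist())
E
```

```text
{'time': np.float64(0.0), 'joint_positions': array([ 1.232,  0.322, -0.07 ,  1.452,  0.023,  1.371, -0.057]), 'qd': array([-0.   ,  0.001,  0.001,  0.001,  0.001, -0.002,  0.   ]), 'joint_torque': array([-0.0000e+00, -4.9129e+01, -4.0400e-01, -3.1252e+01, -6.4000e-02,
        4.4000e-02,  0.0000e+00]), 'position': array([ 0.224, -0.609,  0.221]), 'tool_rot': array([-3.091e+00, -5.510e-01,  1.000e-03]), 'ft_force': array([ 0.692, -0.311, -1.1  ]), 'torque': array([-0.029, -0.005,  0.042]), 'grip_force': np.float64(0.0), 'grip_width': np.float64(1.003)}
[[ 0.938  0.346 -0.001]
 [ 0.346 -0.938  0.002]
 [-0.    -0.002 -1.   ]]
(420, 560, 3)
top0 [ 0.496 -0.009  1.042] [[-0.02, -1.0, -0.01], [-1.0, 0.02, -0.07], [0.07, 0.01, -1.0]]
sc0 [ 1.116 -0.41   0.828] [[0.6, 0.8, 0.02], [0.6, -0.43, -0.68], [-0.54, 0.41, -0.74]]
```

View pics/top0.png

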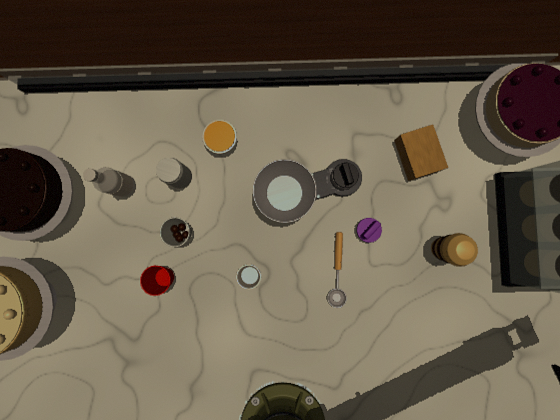

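View pics/sc0.png

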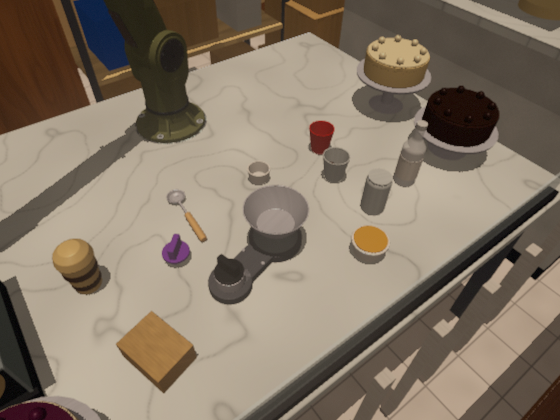

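The top view shows the cup with balls at (178,232), the red look-alike at (157,280), the hopper at (284,191), the cap at (345,177), the can at (172,173), the bottle at (105,180) and the ramekin at (248,276). The purple decoy is at (368,230). The scene view has the cup at (336,165), the cap at (230,270) and the hopper at (276,215).

```bash
python3 - <<'E'
from h import *
def circ(P):
    A=np.c_[2*P,np.ones(len(P))];s=np.linalg.lstsq(A,(P**2).sum(1),rcond=None)[0];return s[:2],np.sqrt(s[2]+s[:2]@s[:2])
for f,rois in(('top0',dict(cup=(158,198,212,254),bowl=(245,322,152,228),cap=(322,368,152,202),can=(152,192,150,195),water=(80,138,160,202))),
          ('sc0',dict(cup=(318,354,145,185),bowl=(238,312,185,258),cap=(204,256,250,302)))):
    C,im,d=cloud(f)
    for n,(a,b,c,e) in rois.items():
        P=C[c:e,a:b].reshape(-1,3);P=P[(d[c:e,a:b].ravel()>0)&(P[:,2]>0.012)]
        print(f,n,len(P),'zmax',np.percentile(P[:,2],[50,90,99]).round(3))
        if n in('cup','bowl'):
            h={'cup':.08,'bowl':.124}[n];Q=P[abs(P[:,2]-h)<.006];
            c0,r=circ(Q[:,:2]);print('  rim fit',len(Q),c0.round(4),r.round(4),Q[:,2].mean().round(4))
        if n=='bowl':
            Q=P[(abs(P[:,2]-.072)<.004)&(np.hypot(*(P[:,:2]-c0).T)<.05)];print('  floor',len(Q),Q.mean(0).round(4) if len(Q) else'')
        if n=='cap':
            Q=P[P[:,2]>.085]; m=Q.mean(0);w,V=np.linalg.eigh(np.cov(Q[:,:2].T));print('  bar',len(Q),m.round(4),V[:,1].round(3),np.ptp((Q[:,:2]-m[:2])@V,axis=0).round(3), ((Q[:,:2]-m[:2])@V).min(0).round(3))
            Q=P[abs(P[:,2]-.063)<.004];c1,r=circ(Q[:,:2]);print('  disc mean',Q.mean(0).round(4), 'mid',((Q.min(0)+Q.max(0))/2).round(4),np.ptp(Q,axis=0).round(3))
        if n in('can','water'): 
            Q=P[P[:,2]>P[:,2].max()-.012];print('  top',((Q.min(0)+Q.max(0))/2).round(3))
a=cv2.imread('pics/top0.png')[140:270,140:390];b=cv2.imread('pics/sc0.png')[140:310,190:400]
cv2.imwrite('pics/c0.png',np.vstack([cv2.resize(a,(750,390)),cv2.resize(b,(260,210)).repeat(1,0) if 0 else np.hstack([cv2.resize(b,(259,210)),np.zeros((210,491,3),np.uint8)])]))
E
```

```text
top0 cup 695 zmax [0.043 0.079 0.082]
  rim fit 139 [0.5096 0.2571] 0.0359 0.0788
top0 bowl 3339 zmax [0.086 0.121 0.126]
  rim fit 433 [ 0.6015 -0.0196] 0.0737 0.1224
  floor 1083 [ 0.6017 -0.0194  0.0721]
top0 cap 1235 zmax [0.028 0.094 0.098]
  bar 152 [ 0.6441 -0.178   0.0951] [-0.968 -0.253] [0.017 0.054] [-0.008 -0.028]
  disc mean [ 0.6428 -0.1763  0.0631] mid [ 0.6449 -0.1787  0.063 ] [0.063 0.064 0.008]
top0 can 788 zmax [0.113 0.116 0.118]
  top [0.661 0.262 0.113]
top0 water 1035 zmax [0.128 0.198 0.201]
  top [0.639 0.413 0.197]
sc0 cup 775 zmax [0.055 0.078 0.082]
  rim fit 141 [0.5119 0.259 ] 0.036 0.0781
sc0 bowl 4003 zmax [0.074 0.118 0.125]
  rim fit 391 [ 0.604  -0.0183] 0.0742 0.1221
  floor 840 [ 0.5986 -0.0138  0.0721]
sc0 cap 1884 zmax [0.027 0.087 0.097]
  bar 202 [ 0.6501 -0.178   0.0939] [-0.962 -0.273] [0.016 0.053] [-0.009 -0.025]
  disc mean [ 0.654  -0.1825  0.0629] mid [ 0.6492 -0.1775  0.063 ] [0.062 0.063 0.008]
```

View pics/c0.png

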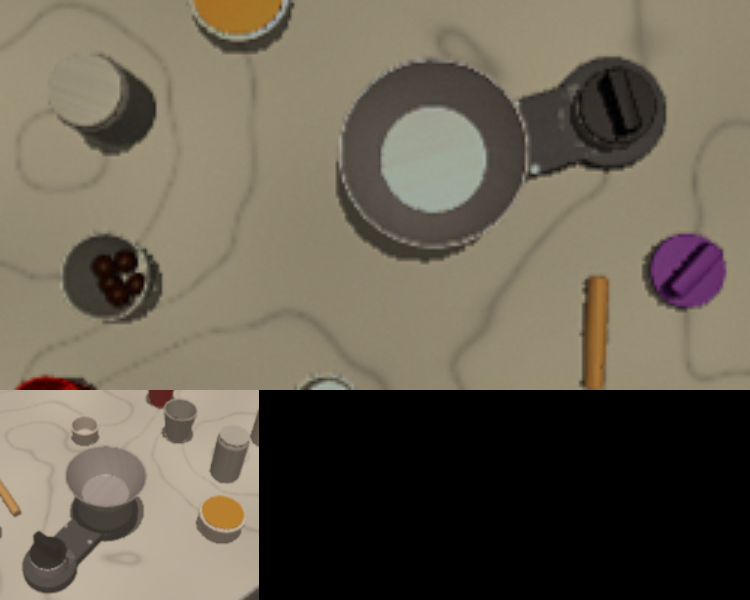

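```bash
cat >> h.py <<'E'
import json
def st():
    s=ctrl.get_state();return np.array(s['position']),R.from_rotvec(s['tool_rot']),s
def frame(z,y):
    z=np.array(z,float);z/=np.linalg.norm(z);y=np.array(y,float);y-=z*(y@z);y/=np.linalg.norm(y)
    return R.from_matrix(np.c_[np.cross(y,z),y,z])
def rows(p0,R0,p1,R1,n,g,dg=4):
    "per-row shift and turn, even, from pose 0 to pose 1"
    w=(R0.inv()*R1).as_rotvec()/n;out=[];p=p0.copy();r=R0
    for i in range(n):
        d=np.round(r.inv().apply(p0+(p1-p0)*(i+1)/n-p),dg);t=np.round(np.degrees(w),1)
        p=p+r.apply(d);r=r*R.from_rotvec(np.radians(t));out.append([g,*d.tolist(),*t.tolist()])
    print(json.dumps(out).replace(' ',''));return p,r
E
python3 - <<'E'
from h import *
p,r,s=st()
R1=frame([0,0,-1],[1,0,0])
a,b=rows(p,r,np.array([.46,-.28,.32]),r*R.from_rotvec([0,0,-.6]),8,.087)
E
```

```text
[[0.087,0.0419,-0.0285,-0.0123,-0.0,0.0,-4.3],[0.087,0.0439,-0.0253,-0.0122,-0.0,0.0,-4.3],[0.087,0.0456,-0.0219,-0.0123,-0.0,0.0,-4.3],[0.087,0.0472,-0.0184,-0.0122,-0.0,0.0,-4.3],[0.087,0.0484,-0.0149,-0.0123,-0.0,0.0,-4.3],[0.087,0.0494,-0.0111,-0.0122,-0.0,0.0,-4.3],[0.087,0.0501,-0.0075,-0.0123,-0.0,0.0,-4.3],[0.087,0.0505,-0.0036,-0.0123,-0.0,0.0,-4.3]]
```

```bash
L='import sys;from h import *;s=ctrl.get_state();json.dump({k:np.asarray(v).tolist() for k,v in s.items()},open("log.jsonl","a"));open("log.jsonl","a").write("\n")'
echo "$L" > lg.py; python3 lg.py
python3 -m handwheel '[[0.087,0.042,-0.0285,-0.0123,0,0,-4.3],[0.087,0.044,-0.025,-0.0123,0,0,-4.3],[0.087,0.0456,-0.022,-0.0123,0,0,-4.3],[0.087,0.047,-0.018,-0.0123,0,0,-4.3]]';python3 lg.py
python3 -m handwheel '[[0.087,0.048,-0.015,-0.0123,0,0,-4.3],[0.087,0.049,-0.011,-0.0123,0,0,-4.3],[0.087,0.05,-0.0075,-0.0123,0,0,-4.3],[0.087,0.05,-0.0036,-0.0123,0,0,-4.3]]';python3 lg.py
python3 -m handwheel '[[0.087,0.03,0.03,0,0,9,0],[0.087,0.03,0.03,0,0,9,0]]';python3 lg.py
python3 -m handwheel '[[0.087,0.03,0.03,0,0,9,0],[0.087,0.03,0.03,0,0,9,0],[0.087,0,0,0,0,0,0]]';python3 lg.py
python3 -c "
import json
for l in open('log.jsonl'):
    s=json.loads(l);print([round(x,3) for x in s['joint_positions']],[round(x,3) for x in s['position']+s['tool_rot']],s['time'])"
```

```text
time: 0.6
position: [0.3433, -0.4441, 0.2718]
tool_rot: [-2.974, -1.011, 0.0]
ft_force: [0.8, -0.3, 0.3]
grip_width: 0.995
grip_force: 0.0
time: 1.1
position: [0.46, -0.2803, 0.321]
tool_rot: [-2.79, -1.445, 0.001]
ft_force: [0.3, -0.9, 0.0]
grip_width: 1.0
grip_force: 0.0
time: 1.35
position: [0.5446, -0.2664, 0.3264]
tool_rot: [-2.634, -1.365, -0.424]
ft_force: [-0.3, 0.1, -1.1]
grip_width: 1.0
grip_force: 0.0
time: 1.72
position: [0.6235, -0.2601, 0.3454]
tool_rot: [-2.439, -1.252, -0.791]
ft_force: [-0.3, -0.0, -0.2]
grip_width: 1.001
grip_force: 0.0
[1.232, 0.322, -0.07, 1.452, 0.023, 1.371, -0.057] [0.224, -0.609, 0.222, -3.091, -0.551, 0.001] 0.1
[1.065, 0.123, -0.219, 1.594, 0.027, 1.428, -0.072] [0.343, -0.444, 0.272, -2.974, -1.011, 0.0] 0.6
[0.871, 0.072, -0.395, 1.555, 0.028, 1.52, -0.139] [0.46, -0.28, 0.321, -2.79, -1.445, 0.001] 1.1
[0.921, 0.206, -0.378, 1.438, -0.243, 1.492, -0.048] [0.545, -0.266, 0.326, -2.634, -1.365, -0.424] 1.35
[0.973, 0.358, -0.396, 1.322, -0.495, 1.489, 0.021] [0.624, -0.26, 0.345, -2.439, -1.252, -0.791] 1.725
```

```bash
cat > kin.py <<'E'
import numpy as np,json,itertools
from scipy.optimize import least_squares
from scipy.spatial.transform import Rotation as R
AX=['z','y','z','y','z','y','z']
LO=np.array([-2.86,-.3,-1.38,.06,-1.56,.09,-2.69]);HI=np.array([2.86,2.09,1.24,2.45,4.7,2.05,2.69])
def fk(q,par,sg,full=False):
    h,a,L1,e,L2,w,L3,l1,l2,yaw=par
    r=R.identity();p=np.array([0,0,h]);off={1:[a,0,0],2:[0,0,0],3:[e,l1,L1],5:[w,l2,L2]};pts=[]
    for i in range(7):
        if i in off: p=p+r.apply(off[i])
        if i in(1,3,5):pts.append(p)
        r=r*R.from_euler(AX[i],sg[i]*q[i])
    r7=r*R.from_euler('z',yaw);p=p+r.apply([0,0,L3])
    return (p,r7,pts) if full else (p,r7)
def fit(D):
    best=None
    for s in itertools.product([1,-1],repeat=3):
        for yaw in(0,np.pi/2,np.pi,-np.pi/2):
            sg=[-1,1,s[0],1,s[1],1,s[2]]
            def f(par):
                o=[]
                for d in D:
                    p,r=fk(d['joint_positions'],par,sg);o+=[*(p-d['position'])*5,*(r.inv()*R.from_rotvec(d['tool_rot'])).as_rotvec()]
                return np.r_[o,(np.array(par)-x0)*.003]
            x0=np.array([.33,0,.4,0,.5,0,.3,0,0,yaw]);m=least_squares(f,x0)
            if best is None or m.cost<best[0]:best=(m.cost,m.x,sg,f(m.x))
    return best
def load():
    return [json.loads(l) for l in open('log.jsonl')]
E
python3 - <<'E'
from kin import *
b=fit(load());print(b[0],b[1].round(4),b[2]);print(b[3].reshape(-1)[:30].reshape(5,6).round(4))
json.dump([b[1].tolist(),b[2]],open('kin.json','w'))
E
```

```text
5.092000546193137e-06 [ 2.5250e-01 -3.8000e-03  4.6550e-01  1.0000e-04  5.0830e-01 -3.9200e-02
  4.0830e-01 -2.9700e-02  2.8000e-03  1.5708e+00] [-1, 1, -1, 1, -1, 1, -1]
[[-0.001   0.001   0.0003 -0.     -0.      0.    ]
 [ 0.0016 -0.0008  0.0001 -0.     -0.      0.    ]
 [-0.0017  0.0005 -0.0005 -0.     -0.      0.    ]
 [ 0.0009 -0.0001  0.0003 -0.     -0.     -0.    ]
 [ 0.0003 -0.0005 -0.0003 -0.     -0.      0.    ]]
```

```bash
cat > plan.py <<'E'
from kin import *
par,sg=json.load(open('kin.json'))
from h import frame
CUP=np.array([.511,.258,0]);BOWL=np.array([.6025,-.019,0])
def ik(q0,p,r):
    f=lambda q:(lambda P:np.r_[(P[0]-p)*10,(P[1].inv()*r).as_rotvec()*3,.01*(q-q0)])(fk(q,par,sg))
    m=least_squares(f,np.clip(q0,LO+.03,HI-.03),bounds=(LO+.02,HI-.02),max_nfev=60);P=fk(m.x,par,sg)
    return m.x,np.linalg.norm(P[0]-p)*1e3,np.degrees((P[1].inv()*r).magnitude())
def box(x,y,z):return np.array(list(itertools.product(x,y,z)))
PTS=np.r_[box([-.01,.01],[-.058,.058],[-.07,0]),box([-.0375,0,.0375],[-.095,0,.095],[-.07,-.12,-.2])]  # tool frame (TCP)
def gpose(psi,phi,sy,hg=.042,ah=.005):
    z=[np.cos(psi)*np.cos(phi),np.sin(psi)*np.cos(phi),-np.sin(phi)]
    r=frame(z,sy*np.array([-np.sin(psi),np.cos(psi),0]));zz=r.apply([0,0,1])
    return CUP+[0,0,hg]+zz*(.019-ah),r
def pour(pg,rg,r,lipz=.135,back=.012):
    c=r.apply(rg.inv().apply([0,0,1]));o=rg.inv().apply(CUP-pg)   # cup origin in tool
    d=np.array([0,0,-1])+c*c[2];d/=max(np.linalg.norm(d),1e-6)
    lip=r.apply(o)+c*.08+d*.038; hz=np.r_[c[:2],0];hz/=np.linalg.norm(hz)
    return BOWL+[0,0,lipz]-hz*back-lip, np.degrees(np.arccos(c[2]))
if __name__=='__main__':
    from bench import ctrl
    q0=np.array(ctrl.get_state()['joint_positions'])
    res=[]
    for ps in range(-180,180,20):
     for ph in(20,32):
      for sy in(1,-1):
       pg,rg=gpose(np.radians(ps),np.radians(ph),sy)
       z=rg.apply([0,0,1]);q,e,a=ik(q0,pg-z*.1+[0,0,.06],rg);E=[e+a]
       if E[-1]>3:continue
       qg,e,a=ik(q,pg,rg);E.append(e+a)
       if E[-1]>3 or (pg+rg.apply(PTS))[:,2].min()<.012:continue
       for sr in(1,-1):
        q=qg;er=[];lim=9;mz=9
        for i,rho in enumerate(range(0,181,15)):
         r=rg*R.from_euler('z',sr*rho,degrees=True);p,t=pour(pg,rg,r,.19 if rho<45 else .135)
         q,e,a=ik(q,p,r);W=p+r.apply(PTS);er.append(e+a)
         if er[-1]>3:break
         mz=min(mz,W[:,2].min()) 
         if t>100: res.append((ps,ph,sy,sr,rho,round(t),mz.round(3),q.round(2).tolist(),qg.round(2).tolist()));
    for x in sorted(res,key=lambda x:-x[6])[:14]:print(*x)
    print(len(res))
E
time python3 plan.py
```

```text
-100 32 1 1 135 103 0.079 [-1.1, 1.07, 1.22, 1.47, 0.02, 1.41, -2.56] [-1.18, 1.1, 0.67, 1.22, 0.08, 1.74, -0.78]
-100 32 1 -1 135 103 0.079 [-0.74, 0.61, 0.43, 1.58, 0.61, 1.57, 1.68] [-1.18, 1.1, 0.67, 1.22, 0.08, 1.74, -0.78]
-100 32 1 -1 150 110 0.079 [-0.7, 0.62, 0.39, 1.55, 0.63, 1.59, 1.94] [-1.18, 1.1, 0.67, 1.22, 0.08, 1.74, -0.78]
-100 32 1 -1 165 114 0.079 [-0.66, 0.63, 0.35, 1.53, 0.65, 1.6, 2.2] [-1.18, 1.1, 0.67, 1.22, 0.08, 1.74, -0.78]
-100 32 1 -1 180 116 0.079 [-0.63, 0.63, 0.31, 1.5, 0.67, 1.61, 2.46] [-1.18, 1.1, 0.67, 1.22, 0.08, 1.74, -0.78]
-80 32 1 1 135 103 0.079 [-1.22, 0.75, 1.04, 1.73, 0.41, 1.14, -2.67] [-0.74, 0.85, -0.26, 1.45, 0.82, 1.74, -1.07]
-80 32 1 -1 135 103 0.079 [-0.24, 0.41, -0.28, 1.82, 1.03, 1.52, 1.61] [-0.74, 0.85, -0.26, 1.45, 0.82, 1.74, -1.07]
-80 32 1 -1 150 110 0.079 [-0.22, 0.43, -0.3, 1.79, 1.04, 1.53, 1.88] [-0.74, 0.85, -0.26, 1.45, 0.82, 1.74, -1.07]
-80 32 1 -1 165 114 0.079 [-0.21, 0.44, -0.32, 1.77, 1.05, 1.55, 2.15] [-0.74, 0.85, -0.26, 1.45, 0.82, 1.74, -1.07]
-80 32 1 -1 180 116 0.079 [-0.19, 0.46, -0.34, 1.75, 1.06, 1.56, 2.42] [-0.74, 0.85, -0.26, 1.45, 0.82, 1.74, -1.07]
-60 32 1 1 135 103 0.079 [-1.44, 0.57, 1.15, 1.99, 0.66, 0.86, -2.67] [-0.65, 0.74, -0.46, 1.71, 1.08, 1.63, -1.05]
-60 32 1 -1 135 103 0.079 [-0.19, 0.22, -0.31, 2.07, 1.2, 1.24, 1.73] [-0.65, 0.74, -0.46, 1.71, 1.08, 1.63, -1.05]
-60 32 1 -1 150 110 0.079 [-0.18, 0.23, -0.32, 2.04, 1.2, 1.25, 2.0] [-0.65, 0.74, -0.46, 1.71, 1.08, 1.63, -1.05]
-60 32 1 -1 165 114 0.079 [-0.18, 0.24, -0.33, 2.02, 1.2, 1.26, 2.26] [-0.65, 0.74, -0.46, 1.71, 1.08, 1.63, -1.05]
101plan.py:19: RuntimeWarning: invalid value encountered in arccos
  return BOWL+[0,0,lipz]-hz*back-lip, np.degrees(np.arccos(c[2]))

real	0m36.985s
user	0m37.435s
sys	0m0.184s
```

```bash
cat > search.py <<'E'
from plan import *
from h import ctrl
L=lambda a,b,n:np.linspace(a,b,n)
DP=np.r_[box([-.01,.01],[-.058,-.04,.04,.058],L(-.07,0,5)),box(L(-.0375,.0375,4),L(-.095,.095,9),L(-.07,-.2,5))]
OB=[(.661,.262,.033,.117),(.639,.413,.031,.2),(.40,.30,.038,.08),(.41,.07,.033,.04),(.6025,-.019,.077,.124),(.647,-.178,.034,.097)]
def clear(W,skip=()):
    m=W[:,2].min()
    for x,y,R_,h in OB:
        dz=W[:,2]-h;dr=np.hypot(W[:,0]-x,W[:,1]-y)-R_;m=min(m,np.maximum(dz,dr).min())
    return m
if __name__=='__main__':
    q0=np.array(ctrl.get_state()['joint_positions'])
    for ps in range(-120,140,20):
     for ph in(25,34):
      for sy in(1,-1):
       pg,rg=gpose(np.radians(ps),np.radians(ph),sy)
       z=rg.apply([0,0,1]);q,e,a=ik(q0,pg-z*.1+[0,0,.06],rg)
       if e+a>3:continue
       qg,e,a=ik(q,pg,rg);cg=clear(pg+rg.apply(DP))
       if e+a>3 or cg<.005:continue
       for sr in(1,-1):
        q=qg;cs=[];mg=[]
        for rho in range(0,181,15):
         r=rg*R.from_euler('z',sr*rho,degrees=True);p,t=pour(pg,rg,r,.22 if rho<45 else .14)
         q,e,a=ik(q,p,r)
         if e+a>3:break
         cs.append(clear(p+r.apply(DP)));mg.append(min((q-LO).min(),(HI-q).min()))
        else: rho=181
        if len(cs)>9:print(ps,ph,sy,sr,'rho',rho,'tilt',round(t),'cg',cg.round(3),'clr',np.round(cs[6:],3).tolist(),'mg',min(mg).round(2),qg.round(2),q.round(2))
E
python3 search.py 2>/dev/null
```

```text
80 25 1 -1 rho 181 tilt 130 cg 0.007 clr [-0.012, -0.004, 0.006, 0.015, 0.023, 0.038, 0.055] mg 0.24 [ 0.53  0.52 -0.5   2.19 -1.3   0.93 -2.15] [ 1.12  0.64 -0.82  1.72 -0.68  1.29  0.49]
80 25 -1 1 rho 181 tilt 130 cg 0.007 clr [-0.012, -0.004, 0.006, 0.015, 0.023, 0.038, 0.055] mg 0.24 [ 0.74  0.58 -0.73  2.2  -1.19  0.84  0.93] [ 0.59  0.53 -0.14  1.71 -0.99  1.49 -2.45]
80 25 -1 -1 rho 150 tilt 122 cg 0.007 clr [-0.012, -0.004, 0.006, 0.015] mg 0.02 [ 0.74  0.58 -0.73  2.2  -1.19  0.84  0.93] [ 1.39  1.03 -1.36  1.69 -0.14  1.17  2.67]
80 34 1 -1 rho 181 tilt 112 cg 0.015 clr [-0.016, -0.008, 0.002, 0.012, 0.024, 0.037, 0.049] mg 0.11 [ 0.52  0.41 -0.57  2.2  -1.18  0.82 -2.35] [ 1.15  0.58 -0.93  1.75 -0.56  1.21  0.35]
80 34 -1 1 rho 181 tilt 112 cg 0.015 clr [-0.016, -0.008, 0.002, 0.012, 0.024, 0.037, 0.049] mg 0.14 [ 0.66  0.44 -0.72  2.21 -1.12  0.77  0.75] [ 0.54  0.44 -0.15  1.73 -0.9   1.39 -2.55]
80 34 -1 -1 rho 165 tilt 111 cg 0.015 clr [-0.016, -0.008, 0.002, 0.012, 0.024] mg 0.02 [ 0.66  0.44 -0.72  2.21 -1.12  0.77  0.75] [ 1.27  0.93 -1.36  1.62 -0.01  1.21  2.67]
[... 400 characters left out ...]
0 tilt 122 cg 0.022 clr [-0.012, -0.004, 0.006, 0.015] mg 0.09 [ 0.69  0.77 -0.75  1.92 -0.72  1.04  0.72] [ 1.14  1.18 -1.36  1.38  0.01  1.53  2.67]
100 34 1 -1 rho 181 tilt 112 cg 0.021 clr [-0.016, -0.008, 0.002, 0.012, 0.024, 0.037, 0.049] mg 0.22 [ 0.33  0.56 -0.38  1.94 -0.89  1.09 -2.38] [ 0.97  0.75 -0.89  1.49 -0.35  1.49  0.4 ]
100 34 -1 1 rho 181 tilt 112 cg 0.021 clr [-0.016, -0.008, 0.002, 0.012, 0.024, 0.037, 0.049] mg 0.24 [ 0.64  0.64 -0.74  1.95 -0.68  0.98  0.62] [ 0.43  0.61 -0.09  1.47 -0.76  1.64 -2.45]
100 34 -1 -1 rho 150 tilt 106 cg 0.021 clr [-0.016, -0.008, 0.002, 0.012] mg 0.12 [ 0.64  0.64 -0.74  1.95 -0.68  0.98  0.62] [ 1.13  1.08 -1.36  1.44  0.07  1.47  2.67]
```

```bash
cat > go1.py <<'E'
from plan import *
from search import clear,DP
from h import st,rows
PG,RG=gpose(np.radians(100),np.radians(30),-1,.042,.006)
if __name__=='__main__':
    p,r,s=st();z=RG.apply([0,0,1])
    pre=PG-z*.11+[0,0,.04]
    print(pre.round(3),PG.round(4),np.degrees((r.inv()*RG).magnitude()),np.linalg.norm(pre-p))
    a,b=rows(p,r,pre,RG,12,.087,3)
    q=np.array(s['joint_positions'])
    for t in np.linspace(0,1,6):
        P=p+(pre-p)*t;r2=r*R.from_rotvec((r.inv()*RG).as_rotvec()*t);q,e,g=ik(q,P,r2);print(round(e+g,2),clear(P+r2.apply(DP)).round(3),q.round(2))
E
python3 go1.py
```

```text
[0.526 0.175 0.13 ] [0.509  0.2691 0.0355] 51.127774961501075 0.49526940890799775
[[0.087,0.009,-0.028,0.029,2.8,1.9,-2.6],[0.087,0.01,-0.025,0.031,2.8,1.9,-2.6],[0.087,0.01,-0.024,0.032,2.8,1.9,-2.6],[0.087,0.009,-0.022,0.034,2.8,1.9,-2.6],[0.087,0.01,-0.02,0.035,2.8,1.9,-2.6],[0.087,0.009,-0.017,0.036,2.8,1.9,-2.6],[0.087,0.009,-0.015,0.038,2.8,1.9,-2.6],[0.087,0.008,-0.013,0.038,2.8,1.9,-2.6],[0.087,0.007,-0.011,0.039,2.8,1.9,-2.6],[0.087,0.006,-0.009,0.04,2.8,1.9,-2.6],[0.087,0.006,-0.006,0.04,2.8,1.9,-2.6],[0.087,0.004,-0.004,0.041,2.8,1.9,-2.6]]
0.0 0.215 [ 0.97  0.36 -0.4   1.32 -0.5   1.49  0.02]
0.0 0.17 [ 0.97  0.33 -0.45  1.49 -0.57  1.47  0.16]
0.0 0.126 [ 0.95  0.33 -0.5   1.62 -0.63  1.44  0.29]
0.0 0.082 [ 0.91  0.37 -0.56  1.73 -0.66  1.4   0.41]
0.0 0.04 [ 0.85  0.45 -0.63  1.8  -0.68  1.35  0.52]
0.0 0.025 [ 0.75  0.57 -0.68  1.83 -0.68  1.28  0.61]
```

```bash
python3 -m handwheel '[[0.087,0.009,-0.028,0.029,2.8,1.9,-2.6],[0.087,0.01,-0.025,0.031,2.8,1.9,-2.6],[0.087,0.01,-0.024,0.032,2.8,1.9,-2.6],[0.087,0.009,-0.022,0.034,2.8,1.9,-2.6],[0.087,0.01,-0.02,0.035,2.8,1.9,-2.6],[0.087,0.009,-0.017,0.036,2.8,1.9,-2.6],[0.087,0.009,-0.015,0.038,2.8,1.9,-2.6],[0.087,0.008,-0.013,0.038,2.8,1.9,-2.6],[0.087,0.007,-0.011,0.039,2.8,1.9,-2.6],[0.087,0.006,-0.009,0.04,2.8,1.9,-2.6],[0.087,0.006,-0.006,0.04,2.8,1.9,-2.6],[0.087,0.004,-0.004,0.041,2.8,1.9,-2.6]]'; python3 lg.py; python3 - <<'E'
from go1 import *
from h import *
snap('wrist','w1')
C,im,d=cloud('w1')
print((d>0).mean(),proj('w1',[.511,.258,.08]))
m=(np.hypot(C[...,0]-.511,C[...,1]-.258)<.06)&(d>0)&(abs(C[...,2]-.08)<.005)
P=C[m];A=np.c_[2*P[:,:2],np.ones(len(P))];s=np.linalg.lstsq(A,(P[:,:2]**2).sum(1),rcond=None)[0];print(len(P),s[:2].round(4),np.sqrt(s[2]+s[:2]@s[:2]).round(4))
p,r,_=st();rows(p,r,PG,RG,5,.087)
E
```

```text
time: 3.22
position: [0.5242, 0.1774, 0.1316]
tool_rot: [-1.413, -1.707, -0.825]
ft_force: [0.5, 0.3, 0.4]
grip_width: 1.0
grip_force: 0.0
0.996062925170068 [276.91755391 216.13834492]
1175 [0.5109 0.2587] 0.0358
[[0.087,-0.0077,0.0008,0.0245,-0.1,-0.0,0.2],[0.087,-0.0076,0.0008,0.0245,-0.1,-0.0,0.2],[0.087,-0.0077,0.0008,0.0245,-0.1,-0.0,0.2],[0.087,-0.0077,0.0008,0.0245,-0.1,-0.0,0.2],[0.087,-0.0076,0.0007,0.0246,-0.1,-0.0,0.2]]
```

View pics/w1.png

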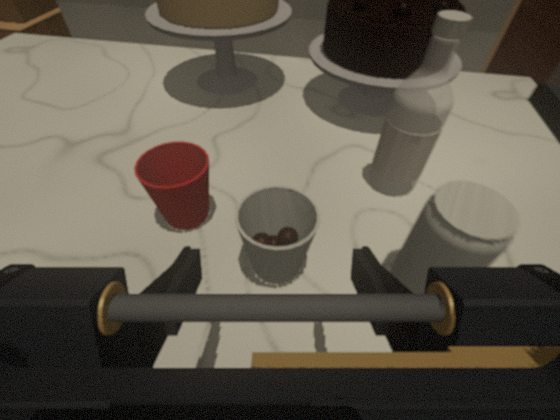

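The wrist view shows the cup rim centred at (277,216) between the fingers, and the red cup well to its left at (175,185). The wrist fit gives (0.511, 0.259), which agrees with the first two views.

```bash
python3 -m handwheel '[[0.087,-0.0077,0.0008,0.0245,-0.1,0,0.2],[0.087,-0.0077,0.0008,0.0245,-0.1,0,0.2],[0.087,-0.0077,0.0008,0.0245,-0.1,0,0.2],[0.087,-0.0077,0.0008,0.0245,-0.1,0,0.2],[0.087,-0.0077,0.0008,0.0245,-0.1,0,0.2],[0.087,0,0,0,0,0,0]]' && python3 -m handwheel '[[0.04,0,0,0,0,0,0],[0.04,0,0,0,0,0,0],[0.04,0,0,0,0,0,0],[0.04,0,0,0,0,0,0],[0.04,0,0,0,0,0,0],[0.04,0,0,0,0,0,0]]' 25; python3 lg.py
python3 - <<'E'
from go1 import *
p,r,s=st();print((p-PG).round(4),s['grip_width']*.087,s['ft_force'],s['torque'])
E
```

```text
time: 4.03
position: [0.5127, 0.2638, 0.0369]
tool_rot: [-1.431, -1.687, -0.822]
ft_force: [0.4, 0.9, 0.1]
grip_width: 0.997
grip_force: 0.0
time: 4.78
position: [0.5154, 0.2623, 0.0379]
tool_rot: [-1.434, -1.686, -0.827]
ft_force: [-1.2, -3.2, 5.3]
grip_width: 0.754
grip_force: 24.4
[ 0.0064 -0.0068  0.0024] 0.06563583872754909 [-1.17633254 -3.16579894  5.25791805] [-0.33379335  0.0796261   0.35791078]
```

```bash
cat > go2.py <<'E'
from plan import *
import plan
from search import clear,DP
from h import *
if __name__=='__main__':
    p,r,s=st();plan.CUP=np.array([.512,.2587,0]);np.savez('grasp.npz',p=p,v=r.as_rotvec());pg,rg=p,r
    q=np.array(s['joint_positions'])
    seq=[(None,0,4)]+[(.24,20,8)]+[(.2,60,5),(.18,90,4),(.16,120,6),(.145,150,6),(.14,180,5)]
    for lz,rho,n in seq:
        r1=rg*R.from_euler('z',rho,degrees=True)
        if lz is None:p1=pg+[0,0,.17]
        else:p1,t=pour(pg,rg,r1,lz)
        q,e,a=ik(q,p1,r1);print('#',lz,rho,'err',round(e+a,2),'clr',clear(p1+r1.apply(DP)).round(3),q.round(2),p1.round(3))
        p,r=rows(p,r,p1,r1,n,.04,3)
E
python3 go2.py
```

```text
# None 0 err 0.0 clr 0.082 [ 0.7   0.4  -0.77  1.87 -0.81  1.26  0.49] [0.515 0.262 0.208]
[[0.04,0.037,0.0,-0.021,0.0,-0.0,0.0],[0.04,0.037,0.0,-0.022,0.0,-0.0,0.0],[0.04,0.036,0.0,-0.021,0.0,-0.0,0.0],[0.04,0.037,0.0,-0.021,0.0,-0.0,0.0]]
# 0.24 20 err 0.0 clr 0.061 [ 0.86  0.61 -0.53  1.53 -0.59  1.65  0.27] [ 0.546 -0.02   0.21 ]
[[0.04,-0.018,-0.002,-0.031,0.0,-0.0,2.5],[0.04,-0.017,-0.001,-0.031,0.0,-0.0,2.5],[0.04,-0.018,-0.0,-0.031,0.0,-0.0,2.5],[0.04,-0.018,0.0,-0.03,0.0,-0.0,2.5],[0.04,-0.017,0.001,-0.031,0.0,-0.0,2.5],[0.04,-0.018,0.002,-0.031,0.0,-0.0,2.5],[0.04,-0.017,0.003,-0.031,0.0,-0.0,2.5],[0.04,-0.018,0.004,-0.031,0.0,-0.0,2.5]]
# 0.2 60 err 0.0 clr 0.026 [ 0.77  0.58 -0.41  1.57 -0.64  1.64 -0.37] [ 0.538 -0.009  0.2  ]
[[0.04,-0.001,-0.001,0.003,0.0,0.0,8.0],[0.04,-0.001,-0.001,0.003,0.0,0.0,8.0],[0.04,-0.001,-0.001,0.004,0.0,0.0,8.0],[0.04,-0.001,-0.001,0.003,0.0,0.0,8.0],[0.04,-0.002,0.0,0.003,0.0,0.0,8.0]]
# 0.18 90 err 0.0 clr 0.027 [ 0.69  0.57 -0.33  1.57 -0.68  1.65 -0.88] [0.545 0.    0.201]
[[0.04,0.003,-0.0,0.002,0.0,-0.0,7.5],[0.04,0.002,-0.001,0.001,0
[... 323 characters left out ...]
-0.0,-0.0,5.0],[0.04,0.003,-0.0,0.001,-0.0,-0.0,5.0],[0.04,0.002,-0.001,0.001,-0.0,-0.0,5.0]]
# 0.145 150 err 0.0 clr 0.034 [ 0.54  0.61 -0.18  1.49 -0.75  1.67 -1.92] [0.578 0.01  0.192]
[[0.04,0.003,-0.001,0.0,-0.0,0.0,5.0],[0.04,0.003,-0.001,0.001,-0.0,0.0,5.0],[0.04,0.003,-0.001,-0.0,-0.0,0.0,5.0],[0.04,0.003,-0.002,0.0,-0.0,0.0,5.0],[0.04,0.002,-0.002,0.001,-0.0,0.0,5.0],[0.04,0.003,-0.002,-0.0,-0.0,0.0,5.0]]
# 0.14 180 err 0.0 clr 0.059 [ 0.47  0.64 -0.1   1.45 -0.79  1.69 -2.43] [0.594 0.011 0.191]
[[0.04,0.002,-0.003,-0.0,-0.0,0.0,6.0],[0.04,0.001,-0.002,-0.0,-0.0,0.0,6.0],[0.04,0.002,-0.003,-0.0,-0.0,0.0,6.0],[0.04,0.0,-0.003,-0.0,-0.0,0.0,6.0],[0.04,0.001,-0.003,-0.0,-0.0,0.0,6.0]]
```

```bash
python3 -m handwheel '[[0.04,0.02,0,-0.011,0,0,0],[0.04,0.037,0,-0.022,0,0,0],[0.04,0.036,0,-0.021,0,0,0],[0.04,0.037,0,-0.021,0,0,0],[0.04,0.02,0,-0.011,0,0,0],[0.04,0,0,0,0,0,0]]' 25; python3 lg.py
python3 - <<'E'
from h import *
snap('scene','sc1')
cv2.imwrite('pics/sc1c.png',cv2.resize(cv2.imread('pics/sc1.png')[60:300,180:460],(700,600)))
E
```

```text
time: 5.52
position: [0.5154, 0.2635, 0.2105]
tool_rot: [-1.435, -1.69, -0.827]
ft_force: [0.2, -0.3, -3.5]
grip_width: 0.756
grip_force: 24.8
```

View pics/sc1c.png

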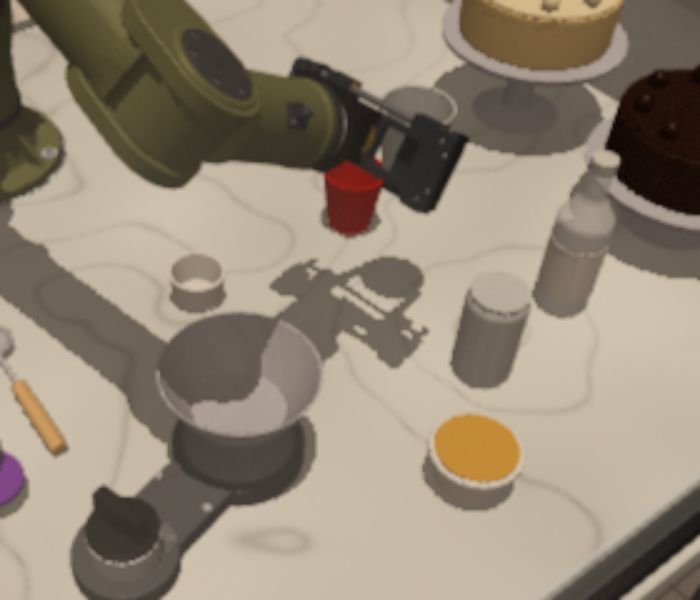

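The enlarged scene view shows the cup held upright at crop (420,110), with nothing disturbed below it and the hopper empty at (240,370).

```bash
python3 -m handwheel '[[0.04,-0.009,-0.001,-0.015,0,0,2.5],[0.04,-0.018,-0.001,-0.031,0,0,2.5],[0.04,-0.018,0,-0.031,0,0,2.5],[0.04,-0.018,0,-0.03,0,0,2.5],[0.04,-0.017,0.001,-0.031,0,0,2.5],[0.04,-0.018,0.002,-0.031,0,0,2.5],[0.04,-0.017,0.003,-0.031,0,0,2.5],[0.04,-0.018,0.004,-0.031,0,0,2.5],[0.04,-0.01,0,-0.016,0,0,0],[0.04,0,0,0,0,0,0]]'; python3 lg.py
python3 - <<'E'
from go2 import *
g=np.load('grasp.npz');plan.CUP=np.array([.512,.2587,0]);pg,rg=g['p'],R.from_rotvec(g['v'])
p,r,s=st();q=np.array(s['joint_positions'])
for lz,rho,n in[(.2,60,6),(.18,90,4),(.16,120,6),(.145,150,6),(.14,180,5)]:
    r1=rg*R.from_euler('z',rho,degrees=True);p1,t=pour(pg,rg,r1,lz)
    print('#',rho,round(t),p1.round(3));p,r=rows(p,r,p1,r1,n,.04,3)
E
```

```text
time: 6.82
position: [0.5434, -0.0225, 0.2098]
tool_rot: [-1.668, -1.375, -0.63]
ft_force: [0.8, 0.3, -2.2]
grip_width: 0.758
grip_force: 24.8
# 60 51 [ 0.538 -0.009  0.2  ]
[[0.04,-0.0,-0.0,0.003,0.0,-0.0,6.6],[0.04,-0.001,-0.001,0.003,0.0,-0.0,6.6],[0.04,-0.001,-0.0,0.003,0.0,-0.0,6.6],[0.04,-0.0,-0.001,0.002,0.0,-0.0,6.6],[0.04,-0.001,0.0,0.003,0.0,-0.0,6.6],[0.04,-0.0,0.0,0.003,0.0,-0.0,6.6]]
# 90 75 [0.545 0.    0.201]
[[0.04,0.002,-0.0,0.002,0.0,-0.0,7.6],[0.04,0.003,-0.001,0.001,0.0,-0.0,7.6],[0.04,0.002,-0.0,0.002,0.0,-0.0,7.6],[0.04,0.002,-0.001,0.001,0.0,-0.0,7.6]]
# 120 97 [0.56  0.007 0.198]
[[0.04,0.003,0.0,0.001,-0.0,-0.0,5.0],[0.04,0.003,-0.0,0.001,-0.0,-0.0,5.0],[0.04,0.002,-0.0,0.001,-0.0,-0.0,5.0],[0.04,0.003,-0.001,0.001,-0.0,-0.0,5.0],[0.04,0.003,-0.001,0.001,-0.0,-0.0,5.0],[0.04,0.002,-0.001,0.001,-0.0,-0.0,5.0]]
# 150 113 [0.578 0.01  0.192]
[[0.04,0.003,-0.001,0.0,-0.0,-0.0,5.0],[0.04,0.003,-0.001,0.001,-0.0,-0.0,5.0],[0.04,0.003,-0.001,0.0,-0.0,-0.0,5.0],[0.04,0.003,-0.002,0.001,-0.0,-0.0,5.0],[0.04,0.002,-0.002,-0.0,-0.0,-0.0,5.0],[0.04,0.003,-0.002,0.0,-0.0,-0.0,5.0]]
# 180 120 [0.594 0.011 0.191]
[[0.04,0.002,-0.002,0.0,-0.0,-0.0,6.0],[0.04,0.001,-0.003,0.0,-0.0,-0.0,6.0],[0.04,0.001,-0.003,0.0,-0.0,-0.0,6.0],[0.04,0.001,-0.003,0.0,-0.0,-0.0,6.0],[0.04,0.001,-0.003,0.0,-0.0,-0.0,6.0]]
```

```bash
python3 -m handwheel '[[0.04,0,0,0.003,0,0,6.6],[0.04,-0.001,-0.001,0.003,0,0,6.6],[0.04,-0.001,0,0.003,0,0,6.6],[0.04,0,-0.001,0.002,0,0,6.6],[0.04,-0.001,0,0.003,0,0,6.6],[0.04,0,0,0.003,0,0,6.6],[0.04,0.002,0,0.002,0,0,7.6],[0.04,0.003,-0.001,0.001,0,0,7.6],[0.04,0.002,0,0.002,0,0,7.6],[0.04,0.002,-0.001,0.001,0,0,7.6]]' && python3 -m handwheel '[[0.04,0.003,0,0.001,0,0,5],[0.04,0.003,0,0.001,0,0,5],[0.04,0.002,0,0.001,0,0,5],[0.04,0.003,-0.001,0.001,0,0,5],[0.04,0.003,-0.001,0.001,0,0,5],[0.04,0.002,-0.001,0.001,0,0,5],[0.04,0.003,-0.001,0,0,0,5],[0.04,0.003,-0.001,0.001,0,0,5],[0.04,0.003,-0.001,0,0,0,5],[0.04,0.003,-0.002,0.001,0,0,5],[0.04,0.002,-0.002,0,0,0,5],[0.04,0.003,-0.002,0,0,0,5]]' && python3 -m handwheel '[[0.04,0.002,-0.002,0,0,0,6],[0.04,0.001,-0.003,0,0,0,6],[0.04,0.001,-0.003,0,0,0,6],[0.04,0.001,-0.003,0,0,0,6],[0.04,0.001,-0.003,0,0,0,6],[0.04,0,0,0,0,0,0],[0.04,0,0,0,0,0,0],[0.04,0,0,0,0,0,0]]'; python3 lg.py; python3 - <<'E'
from h import *
snap('scene','sc2');snap('top','top2')
cv2.imwrite('pics/sc2c.png',np.hstack([cv2.resize(cv2.imread('pics/sc2.png')[130:290,200:360],(400,400)),cv2.resize(cv2.imread('pics/top2.png')[130:250,220:340],(400,400))]))
E
```

```text
time: 8.07
position: [0.5438, 0.0038, 0.2027]
tool_rot: [-2.091, -0.167, 0.101]
ft_force: [0.0, -0.4, -3.3]
grip_width: 0.753
grip_force: 24.6
time: 9.57
position: [0.5781, 0.0137, 0.1942]
tool_rot: [-1.97, 0.935, 0.716]
ft_force: [-0.2, 0.1, -1.6]
grip_width: 0.756
grip_force: 24.6
time: 10.58
position: [0.5937, 0.0133, 0.1928]
tool_rot: [-1.733, 1.472, 0.996]
ft_force: [0.0, 0.5, -1.5]
grip_width: 0.75
grip_force: 24.6
```

View pics/sc2c.png

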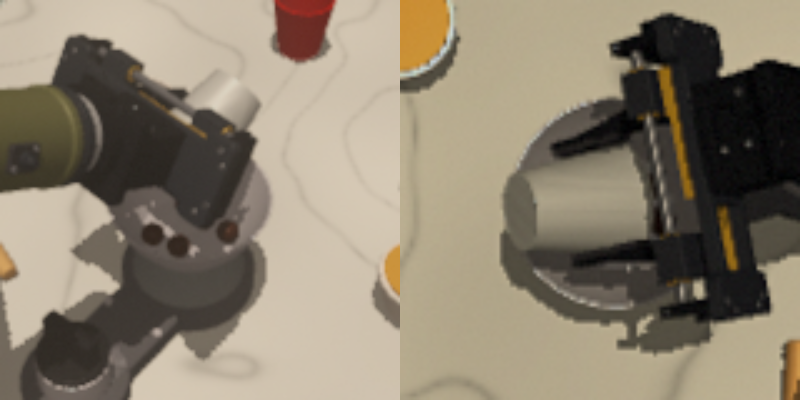

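```bash
python3 - <<'E'
from go2 import *
g=np.load('grasp.npz');pg,rg=g['p'],R.from_rotvec(g['v'])
p,r,s=st();q=np.array(s['joint_positions'])
p1=p+[0,0,.06];p,r=rows(p,r,p1,r,2,.04,3)
r1=rg*R.from_euler('z',90,degrees=True);p,r=rows(p,r,np.array([.55,.09,.26]),r1,9,.04,3)
p,r=rows(p,r,pg+[0,0,.12],rg,9,.04,3)
for t in np.linspace(0,1,7):
    rr=rg*R.from_euler('z',180*(1-t),degrees=True);P=np.array([.594,.013,.25])*(1-t)+(pg+[0,0,.2])*t
    q,e,a=ik(q,P,rr);print(round(e+a,2),clear(P+rr.apply(DP)).round(3),q.round(2))
E
```

```text
[[0.04,-0.026,-0.0,-0.015,0.0,0.0,0.0],[0.04,-0.026,-0.0,-0.015,0.0,0.0,0.0]]
[[0.04,-0.005,0.003,0.008,0.0,-0.0,-10.0],[0.04,-0.006,0.003,0.007,0.0,-0.0,-10.0],[0.04,-0.006,0.001,0.008,0.0,-0.0,-10.0],[0.04,-0.007,0.0,0.007,0.0,-0.0,-10.0],[0.04,-0.006,-0.0,0.008,0.0,-0.0,-10.0],[0.04,-0.006,-0.002,0.007,0.0,-0.0,-10.0],[0.04,-0.006,-0.003,0.008,0.0,-0.0,-10.0],[0.04,-0.005,-0.004,0.007,0.0,-0.0,-10.0],[0.04,-0.004,-0.004,0.008,0.0,-0.0,-10.0]]
[[0.04,-0.001,-0.0,0.023,0.0,0.0,-10.0],[0.04,-0.0,-0.0,0.022,0.0,0.0,-10.0],[0.04,-0.001,-0.001,0.023,0.0,0.0,-10.0],[0.04,-0.001,0.0,0.022,0.0,0.0,-10.0],[0.04,-0.0,-0.0,0.023,0.0,0.0,-10.0],[0.04,-0.001,-0.001,0.022,0.0,0.0,-10.0],[0.04,0.0,-0.001,0.023,0.0,0.0,-10.0],[0.04,-0.0,-0.0,0.023,0.0,0.0,-10.0],[0.04,-0.0,-0.001,0.022,0.0,0.0,-10.0]]
0.0 0.117 [ 0.48  0.59 -0.11  1.41 -0.8   1.76 -2.51]
0.0 0.09 [ 0.5   0.53 -0.2   1.5  -0.8   1.68 -2.01]
0.0 0.07 [ 0.52  0.48 -0.29  1.59 -0.8   1.61 -1.51]
0.0 0.07 [ 0.54  0.43 -0.38  1.67 -0.81  1.54 -1.01]
0.0 0.066 [ 0.56  0.4  -0.46  1.73 -0.82  1.47 -0.51]
0.0 0.082 [ 0.58  0.36 -0.55  1.8  -0.84  1.4  -0.01]
0.0 0.112 [ 0.6   0.34 -0.64  1.85 -0.87  1.33  0.49]
```

```bash
python3 -m handwheel '[[0.04,-0.026,0,-0.015,0,0,0],[0.04,-0.026,0,-0.015,0,0,0],[0.04,-0.005,0.003,0.008,0,0,-10],[0.04,-0.006,0.003,0.007,0,0,-10],[0.04,-0.006,0.001,0.008,0,0,-10],[0.04,-0.007,0,0.007,0,0,-10],[0.04,-0.006,0,0.008,0,0,-10],[0.04,-0.006,-0.002,0.007,0,0,-10],[0.04,-0.006,-0.003,0.008,0,0,-10],[0.04,-0.005,-0.004,0.007,0,0,-10],[0.04,-0.004,-0.004,0.008,0,0,-10]]' && python3 -m handwheel '[[0.04,-0.001,0,0.023,0,0,-10],[0.04,0,0,0.022,0,0,-10],[0.04,-0.001,-0.001,0.023,0,0,-10],[0.04,-0.001,0,0.022,0,0,-10],[0.04,0,0,0.023,0,0,-10],[0.04,-0.001,-0.001,0.022,0,0,-10],[0.04,0,-0.001,0.023,0,0,-10],[0.04,0,0,0.023,0,0,-10],[0.04,0,-0.001,0.022,0,0,-10],[0.04,0,0,0,0,0,0],[0.04,0,0,0,0,0,0]]'; python3 lg.py
python3 - <<'E'
from go2 import *
g=np.load('grasp.npz');pg,rg=g['p'],R.from_rotvec(g['v'])
snap('top','top3')
a=cv2.imread('pics/top3.png')
cv2.imwrite('pics/top3c.png',np.hstack([cv2.resize(a[140:240,235:335],(500,500)),cv2.resize(a[190:250,150:210],(300,300)).repeat(1,0)[:300] if 0 else cv2.copyMakeBorder(cv2.resize(a[180:260,140:220],(300,300)),0,200,0,0,cv2.BORDER_CONSTANT)]))
p,r,s=st();print((p-pg).round(4),np.degrees((rg*r.inv()).as_rotvec()).round(2))
rows(p,r,pg+[0,0,.002],rg,6,.04)
E
```

```text
time: 12.05
position: [0.5505, 0.0899, 0.2623]
tool_rot: [-2.093, -0.177, 0.089]
ft_force: [0.6, 1.0, -2.0]
grip_width: 0.753
grip_force: 24.6
time: 13.42
position: [0.5171, 0.2613, 0.1593]
tool_rot: [-1.438, -1.685, -0.827]
ft_force: [0.2, 0.0, -2.0]
grip_width: 0.756
grip_force: 24.7
[ 0.0017 -0.0013  0.1211] [0.12 0.   0.16]
[[0.04,-0.017,-0.0003,0.0102,0.0,0.0,-0.0],[0.04,-0.017,-0.0002,0.0102,0.0,0.0,-0.0],[0.04,-0.0171,-0.0003,0.0103,0.0,0.0,-0.0],[0.04,-0.017,-0.0003,0.0102,0.0,0.0,-0.0],[0.04,-0.017,-0.0002,0.0102,0.0,0.0,-0.0],[0.04,-0.017,-0.0003,0.0102,0.0,0.0,-0.0]]
```

View pics/top3c.png

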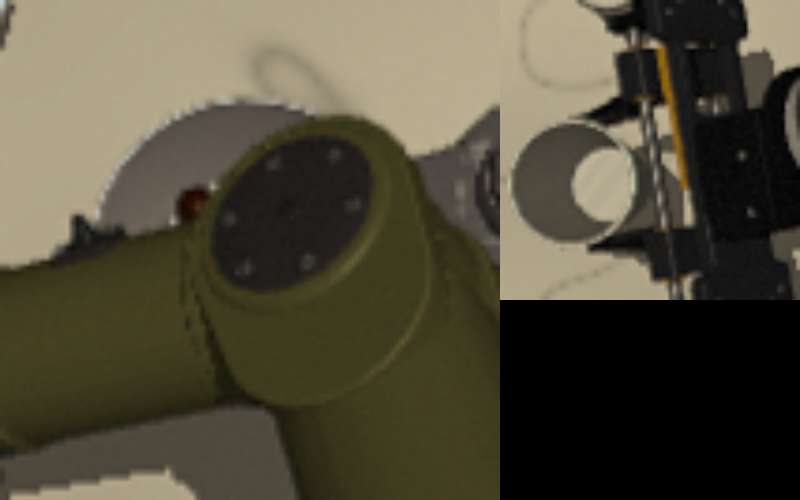

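The top crop shows the cup empty and upright at crop (575,180), and the arm is hiding most of the hopper. I'll set the cup down next.

```bash
python3 -m handwheel '[[0.04,-0.017,0,0.0102,0,0,0],[0.04,-0.017,0,0.0102,0,0,0],[0.04,-0.017,0,0.0102,0,0,0],[0.04,-0.017,0,0.0102,0,0,0],[0.04,-0.017,0,0.0102,0,0,0],[0.04,-0.0085,0,0.0051,0,0,0],[0.04,-0.0045,0,0.0026,0,0,0],[0.04,-0.0026,0,0.0015,0,0,0],[0.04,-0.0015,0,0.0009,0,0,0],[0.04,0,0,0,0,0,0]]'; python3 lg.py
```

```text
time: 14.72
position: [0.5157, 0.2637, 0.0393]
tool_rot: [-1.435, -1.687, -0.826]
ft_force: [0.1, -0.5, -1.2]
grip_width: 0.756
grip_force: 24.7
```

```bash
python3 -m handwheel '[[0.04,-0.0009,0,0.0005,0,0,0],[0.04,-0.0009,0,0.0005,0,0,0],[0.04,0,0,0,0,0,0]]'; python3 lg.py
```

```text
time: 15.1
position: [0.5158, 0.2638, 0.0379]
tool_rot: [-1.433, -1.686, -0.827]
ft_force: [-0.5, -3.5, 4.7]
grip_width: 0.758
grip_force: 24.4
```

```bash
python3 -m handwheel '[[0.075,0,0,0,0,0,0],[0.087,0,0,0,0,0,0],[0.087,0,0,0,0,0,0],[0.087,0,0,0,0,0,0],[0.087,0,0,-0.01,0,0,0],[0.087,0.003,0,-0.025,0,0,0],[0.087,0.005,0,-0.025,0,0,0],[0.087,0.01,0,-0.03,0,0,0],[0.087,0.02,0,-0.03,0,0,0],[0.087,0.03,0,-0.02,0,0,0]]'; python3 lg.py
python3 - <<'E'
from go2 import *
C=np.array([.647,-.178]);b=np.array([.9655,.26,0]);b/=np.linalg.norm(b)
p,r,s=st();q0=np.array(s['joint_positions'])
n=np.array([-b[1],b[0],0])
for sy in(1,-1):
    r1=frame([0,0,-1],sy*n)
    q,e,a=ik(q0,np.array([*C,.2]),r1);print(sy,round(e+a,2),q.round(2),np.degrees((r.inv()*r1).magnitude()).round(0))
    for th in range(-80,81,20):
        qq,e,a=ik(q,np.array([*C,.07]),frame([0,0,-1],R.from_euler('z',th,degrees=True).apply(sy*n)));print(th,round(e+a,2),qq.round(2)[[0,2,4,5,6]])
E
```

```text
time: 16.35
position: [0.5301, 0.1756, 0.1669]
tool_rot: [-1.438, -1.685, -0.827]
ft_force: [0.6, 0.0, -0.3]
grip_width: 1.0
grip_force: 0.0
1 0.0 [ 0.67  0.42 -0.59  1.42  0.23  1.37  1.91] 109.0
-80 0.0 [ 0.48 -0.33  0.16  1.12  0.56]
-60 0.0 [ 0.53 -0.38  0.19  1.12  0.89]
-40 0.0 [ 0.57 -0.44  0.22  1.13  1.22]
-20 0.0 [ 0.62 -0.5   0.25  1.14  1.54]
0 0.0 [ 0.66 -0.57  0.29  1.14  1.87]
20 0.0 [ 0.71 -0.63  0.32  1.15  2.19]
40 0.0 [ 0.76 -0.7   0.36  1.16  2.52]
60 0.01 [ 1.02 -1.14  0.68  1.29  2.67]
80 30.48 [ 1.05 -1.36  0.98  1.41  2.67]
-1 0.01 [ 0.34  0.38 -0.15  1.42  0.06  1.35 -1.12] 100.0
-80 0.04 [ 0.06  0.22 -0.11  1.1  -2.4 ]
-60 0.0 [ 0.2   0.03 -0.02  1.1  -2.12]
-40 0.0 [ 0.25 -0.03  0.01  1.11 -1.79]
-20 0.0 [ 0.3  -0.09  0.04  1.11 -1.46]
0 0.0 [ 0.34 -0.15  0.07  1.11 -1.13]
20 0.0 [ 0.39 -0.21  0.1   1.11 -0.8 ]
40 0.0 [ 0.44 -0.27  0.13  1.12 -0.47]
60 0.0 [ 0.48 -0.33  0.16  1.12 -0.14]
80 0.0 [ 0.53 -0.39  0.19  1.13  0.19]
```

```bash
python3 - <<'E'
from go2 import *
C=np.array([.647,-.178]);b=np.array([.9655,.26,0]);b/=np.linalg.norm(b);n=np.array([-b[1],b[0],0])
p,r,s=st();r1=frame([0,0,-1],-n);q=np.array(s['joint_positions'])
v=(r.inv()*r1).as_rotvec();p1=np.array([.645,-.17,.24])
for t in np.linspace(0,1,6):
    rr=r*R.from_rotvec(v*t);P=p*(1-t)+p1*t+[0,0,.25*t*(1-t)];q,e,a=ik(q,P,rr);print(round(e+a,2),clear(P+rr.apply(DP)).round(3),q.round(2))
pm=(p+p1)/2+[0,0,.07];rm=r*R.from_rotvec(v/2)
p,r=rows(p,r,pm,rm,6,.05,3);rows(p,r,p1,r1,6,.05,3)
E
```

```text
0.0 0.047 [ 0.7   0.49 -0.61  1.82 -0.74  1.34  0.6 ]
0.0 0.083 [ 0.73  0.29 -0.54  1.79 -0.71  1.35  0.27]
0.0 0.115 [ 0.72  0.19 -0.48  1.72 -0.59  1.35 -0.09]
0.0 0.132 [ 0.67  0.18 -0.44  1.62 -0.38  1.34 -0.45]
0.0 0.132 [ 0.57  0.24 -0.39  1.5  -0.13  1.36 -0.82]
0.0 0.116 [ 0.44  0.36 -0.3   1.37  0.11  1.42 -1.16]
[[0.05,0.0,0.005,-0.035,-3.6,-4.0,6.3],[0.05,-0.001,0.007,-0.034,-3.6,-4.0,6.3],[0.05,-0.003,0.01,-0.034,-3.6,-4.0,6.3],[0.05,-0.004,0.012,-0.033,-3.6,-4.0,6.3],[0.05,-0.005,0.014,-0.031,-3.6,-4.0,6.3],[0.05,-0.005,0.018,-0.031,-3.6,-4.0,6.3]]
[[0.05,-0.017,0.024,-0.009,-3.7,-4.0,6.3],[0.05,-0.014,0.027,-0.006,-3.7,-4.0,6.3],[0.05,-0.012,0.028,-0.004,-3.7,-4.0,6.3],[0.05,-0.009,0.029,-0.0,-3.7,-4.0,6.3],[0.05,-0.006,0.031,0.001,-3.7,-4.0,6.3],[0.05,-0.002,0.03,0.004,-3.7,-4.0,6.3]]
```

```bash
python3 -m handwheel '[[0.05,0,0.005,-0.035,-3.6,-4,6.3],[0.05,-0.001,0.007,-0.034,-3.6,-4,6.3],[0.05,-0.003,0.01,-0.034,-3.6,-4,6.3],[0.05,-0.004,0.012,-0.033,-3.6,-4,6.3],[0.05,-0.005,0.014,-0.031,-3.6,-4,6.3],[0.05,-0.005,0.018,-0.031,-3.6,-4,6.3],[0.05,-0.017,0.024,-0.009,-3.7,-4,6.3],[0.05,-0.014,0.027,-0.006,-3.7,-4,6.3],[0.05,-0.012,0.028,-0.004,-3.7,-4,6.3],[0.05,-0.009,0.029,0,-3.7,-4,6.3],[0.05,-0.006,0.031,0.001,-3.7,-4,6.3],[0.05,-0.002,0.03,0.004,-3.7,-4,6.3]]'  && python3 -m handwheel '[[0.05,0,0,0,0,0,0]]' ; python3 lg.py
python3 - <<'E'
from h import *
for n,f in(('wrist','w4'),('scene','sc4'),('top','top4')):snap(n,f)
a=cv2.imread('pics/w4.png');b=cv2.imread('pics/sc4.png')[100:270,200:390];c=cv2.imread('pics/top4.png')[140:280,130:340]
cv2.imwrite('pics/m4.png',np.hstack([cv2.resize(a,(400,300)),cv2.resize(b,(400,300))]))
cv2.imwrite('pics/m4.png',np.vstack([cv2.imread('pics/m4.png'),np.hstack([cv2.resize(c,(400,300)),np.zeros((300,400,3),np.uint8)])]))
C,im,d=cloud('w4')
m=(d>0)&(np.hypot(C[...,0]-.647,C[...,1]+.178)<.05)&(C[...,2]>.088)&(C[...,2]<.102);Q=C[m]
if len(Q)>20:
    mu=Q.mean(0);w,V=np.linalg.eigh(np.cov(Q[:,:2].T));l=(Q[:,:2]-mu[:2])@V;print(len(Q),mu.round(4),V[:,1],np.percentile(l,[1,99],axis=0).round(4).tolist(),np.percentile(Q[:,2],[5,50,95]).round(4), (mu[:2]+V@((np.percentile(l,1,axis=0)+np.percentile(l,99,axis=0))/2)).round(4))
m=(d>0)&(np.hypot(C[...,0]-.647,C[...,1]+.178)<.045)&(abs(C[...,2]-.063)<.003);Q=C[m];print('disc',len(Q),((Q.min(0)+Q.max(0))/2).round(4),np.ptp(Q,axis=0).round(4))
for f in('top4',):
    C,im,d=cloud(f);m=(d>0)&(np.hypot(C[...,0]-.513,C[...,1]-.258)<.06)&(abs(C[...,2]-.08)<.005);Q=C[m];A=np.c_[2*Q[:,:2],np.ones(len(Q))];s=np.linalg.lstsq(A,(Q[:,:2]**2).sum(1),rcond=None)[0];print('cup',len(Q),s[:2].round(4),Q[:,2].mean())
E
```

```text
time: 17.85
position: [0.6449, -0.1689, 0.2397]
tool_rot: [3.11, 0.408, 0.008]
ft_force: [0.7, 0.3, -1.3]
grip_width: 0.575
grip_force: 0.0
time: 17.98
position: [0.6452, -0.1674, 0.2379]
tool_rot: [3.113, 0.417, 0.007]
ft_force: [-0.4, 0.1, -0.1]
grip_width: 0.573
grip_force: 0.0
786 [ 0.6486 -0.1756  0.0958] [-0.96596778 -0.25866241] [[-0.0073, -0.0248], [0.0078, 0.0276]] [0.0938 0.0959 0.0972] [ 0.6473 -0.1762]
disc 1829 [ 0.6469 -0.1761  0.063 ] [0.0653 0.0651 0.0057]
cup 130 [0.5143 0.26  ] 0.07907606019959397
```

View pics/m4.png

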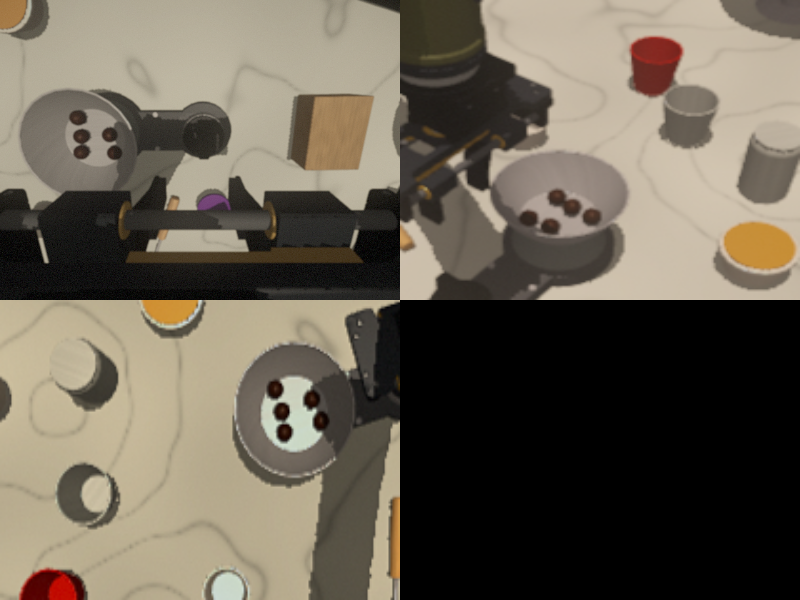

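All five chocolates lie on the hopper floor, at (68–115, 117–152) in the wrist view. The empty cup stands upright at montage (85,495). The cap at wrist (205,130) is measured at (0.647, −0.1765) with its bar top at 0.096, which agrees with 55+41 mm.

```bash
python3 - <<'E'
from go2 import *
p,r,s=st();b=np.array([.966,.2587,0]);n=np.array([-b[1],b[0],0]);r1=frame([0,0,-1],-n)
p1=np.array([.647,-.1763,.067]);print(np.degrees((r.inv()*r1).as_rotvec()))
rows(p,r,p1,r1,6,.05)
E
```

```text
[ 0.06714265 -0.3679634   0.30609339]
[[0.05,-0.0002,0.0016,0.0287,0.0,-0.1,0.1],[0.05,-0.0002,0.0016,0.0287,0.0,-0.1,0.1],[0.05,-0.0001,0.0016,0.0287,0.0,-0.1,0.1],[0.05,-0.0,0.0016,0.0287,0.0,-0.1,0.1],[0.05,-0.0,0.0017,0.0287,0.0,-0.1,0.1],[0.05,0.0001,0.0016,0.0287,0.0,-0.1,0.1]]
```

```bash
python3 -m handwheel '[[0.05,0,0.0016,0.0287,0,0,0],[0.05,0,0.0016,0.0287,0,-0.2,0.1],[0.05,0,0.0016,0.0287,0,-0.1,0.1],[0.05,0,0.0016,0.0287,0,-0.1,0.1],[0.05,0,0.0016,0.0287,0,0,0],[0.05,0,0.0016,0.0200,0,0,0],[0.05,0,0,0.0087,0,0,0],[0.05,0,0,0,0,0,0]]' && python3 -m handwheel '[[0,0,0,0,0,0,0],[0,0,0,0,0,0,0],[0,0,0,0,0,0,0],[0,0,0,0,0,0,0],[0,0,0,0,0,0,0]]' 35; python3 -c "
from h import *;s=ctrl.get_state();print(s['torque'],s['ft_force'],s['grip_width']*.087)"
```

```text
time: 19.12
position: [0.6479, -0.1768, 0.0668]
tool_rot: [3.113, 0.408, -0.001]
ft_force: [-0.6, -0.3, 0.4]
grip_width: 0.573
grip_force: 0.0
time: 19.75
position: [0.6481, -0.1769, 0.0669]
tool_rot: [3.112, 0.408, -0.001]
ft_force: [0.4, 0.2, 1.1]
grip_width: 0.181
grip_force: 35.0
[ 0.07386814  0.06332471 -0.00975501] [0.40888905 0.24712373 1.06994801] 0.015725987410083162
```

Gripped the 15.7 mm bar. I'll try turning one way in small steps and watch the moment.

```bash
cat > tq.py <<'E'
from h import *
s=ctrl.get_state();m=R.from_rotvec(s['tool_rot']).as_matrix();print('yaw x',np.degrees(np.arctan2(m[1,0],m[0,0])).round(2),'T',np.round(s['torque'],2),'q7',round(s['joint_positions'][6],2))
E
python3 tq.py; python3 -m handwheel '[[0,0,0,0,0,0,3],[0,0,0,0,0,0,3]]';python3 tq.py;python3 -m handwheel '[[0,0,0,0,0,0,3],[0,0,0,0,0,0,3],[0,0,0,0,0,0,2]]';python3 tq.py
```

```text
yaw x 14.93 T [ 0.07  0.06 -0.01] q7 -1.18
time: 20.0
position: [0.6481, -0.177, 0.0669]
tool_rot: [3.129, 0.242, -0.001]
ft_force: [-0.2, 0.2, 0.6]
grip_width: 0.181
grip_force: 35.0
yaw x 8.86 T [-0.04  0.09  0.38] q7 -1.28
time: 20.38
position: [0.6486, -0.177, 0.067]
tool_rot: [3.138, 0.027, 0.001]
ft_force: [1.4, -0.8, 1.3]
grip_width: 0.196
grip_force: 38.4
yaw x 1.0 T [-0.17 -0.23  1.12] q7 -1.41
```

The moment climbs to 1.1 N·m within about 10°, and the bar begins to work in the pads. That is the wrong way, so I'll reverse.

```bash
python3 -m handwheel '[[0,0,0,0,0,0,-5],[0,0,0,0,0,0,-5],[0,0,0,0,0,0,-5],[0,0,0,0,0,0,-5],[0,0,0,0,0,0,-5]]';python3 tq.py;python3 -m handwheel '[[0,0,0,0,0,0,-6],[0,0,0,0,0,0,-6],[0,0,0,0,0,0,-6],[0,0,0,0,0,0,-6],[0,0,0,0,0,0,-6],[0,0,0,0,0,0,-6]]';python3 tq.py
```

```text
time: 21.0
position: [0.6483, -0.1765, 0.0669]
tool_rot: [3.059, 0.707, -0.0]
ft_force: [0.8, 0.3, -0.5]
grip_width: 0.183
grip_force: 34.5
yaw x 26.01 T [ 0.12 -0.09 -0.06] q7 -1.0
time: 21.75
position: [0.6482, -0.1766, 0.0669]
tool_rot: [2.691, 1.618, -0.001]
ft_force: [0.2, 0.3, -0.2]
grip_width: 0.183
grip_force: 34.5
yaw x 62.04 T [ 0.06 -0.16 -0.02] q7 -0.42
```

Turning freely this way. On to the firm stop at about 75° yaw.

```bash
python3 -m handwheel '[[0,0,0,0,0,0,-4],[0,0,0,0,0,0,-4],[0,0,0,0,0,0,-3]]';python3 tq.py;python3 -m handwheel '[[0,0,0,0,0,0,-2],[0,0,0,0,0,0,-2],[0,0,0,0,0,0,0]]';python3 tq.py
```

```text
time: 22.12
position: [0.6483, -0.1767, 0.0669]
tool_rot: [2.525, 1.866, -0.002]
ft_force: [0.1, 0.6, 1.1]
grip_width: 0.182
grip_force: 34.5
yaw x 72.94 T [ 0.08 -0.17 -0.06] q7 -0.24
time: 22.5
position: [0.6478, -0.1763, 0.0669]
tool_rot: [2.459, 1.954, -0.003]
ft_force: [-0.9, 1.2, 2.5]
grip_width: 0.181
grip_force: 34.7
yaw x 76.93 T [ 0.46  0.1  -0.06] q7 -0.17
```

```bash
python3 -m handwheel '[[0,0,0,0,0,0,-2],[0,0,0,0,0,0,0]]';python3 tq.py;python3 -m handwheel '[[0,0,0,0,0,0,-2],[0,0,0,0,0,0,0]]';python3 tq.py
```

```text
time: 22.75
position: [0.6477, -0.1761, 0.0669]
tool_rot: [2.424, 1.997, -0.003]
ft_force: [-1.6, 3.0, 5.1]
grip_width: 0.184
grip_force: 34.9
yaw x 78.95 T [ 0.75  0.49 -0.23] q7 -0.14
time: 23.0
position: [0.6477, -0.1759, 0.0669]
tool_rot: [2.39, 2.039, -0.003]
ft_force: [-2.9, 3.7, 5.1]
grip_width: 0.181
grip_force: 35.2
yaw x 80.93 T [ 0.84  0.53 -0.61] q7 -0.11
```

```bash
python3 -m handwheel '[[0,0,0,0,0,0,1.5],[0,0,0,-0.002,0,0,0],[0,0,0,-0.002,0,0,0],[0,0,0,0,0,0,0]]';python3 tq.py
```

```text
time: 23.5
position: [0.6474, -0.176, 0.0691]
tool_rot: [-2.416, -2.008, 0.003]
ft_force: [2.0, 3.2, -9.5]
grip_width: 0.181
grip_force: 35.0
yaw x 79.47 T [ 1.   -0.65 -0.23] q7 -0.13
```

Rose 2 mm and then held at about 9 N, so it isn't loose yet. I'll go back down and turn on to the stop.

```bash
python3 -m handwheel '[[0,0,0,0.004,0,0,0],[0,0,0,0,0,0,-2],[0,0,0,0,0,0,-2],[0,0,0,0,0,0,0]]' 55;python3 tq.py;python3 -m handwheel '[[0,0,0,0,0,0,-2],[0,0,0,0,0,0,0]]';python3 tq.py;python3 -m handwheel '[[0,0,0,0,0,0,-2],[0,0,0,0,0,0,0]]';python3 tq.py
```

```text
time: 24.0
position: [0.6477, -0.1761, 0.0679]
tool_rot: [2.347, 2.088, -0.003]
ft_force: [-1.7, 5.8, 0.3]
grip_width: 0.18
grip_force: 56.1
yaw x 83.29 T [ 1.42  0.39 -1.18] q7 -0.07
time: 24.25
position: [0.6477, -0.1761, 0.0679]
tool_rot: [2.311, 2.128, -0.002]
ft_force: [-2.1, 5.2, 1.2]
grip_width: 0.185
grip_force: 57.4
yaw x 85.26 T [ 1.44  0.41 -1.43] q7 -0.04
time: 24.5
position: [0.6477, -0.1763, 0.068]
tool_rot: [2.274, 2.167, -0.002]
ft_force: [-2.0, 4.8, 1.5]
grip_width: 0.187
grip_force: 58.6
yaw x 87.23 T [ 1.29  0.37 -1.51] q7 -0.01
```

```bash
python3 -m handwheel '[[0,0,0,-0.002,0,0,0],[0,0,0,-0.002,0,0,0],[0,0,0,0,0,0,0]]' 40;python3 tq.py;  python3 -m handwheel '[[0,0,0,-0.002,0,0,0],[0,0,0,0,0,0,0]]';python3 tq.py
```

```text
time: 24.88
position: [0.6474, -0.1763, 0.0683]
tool_rot: [-2.27, -2.171, 0.003]
ft_force: [3.7, 3.4, -15.7]
grip_width: 0.196
grip_force: 39.9
yaw x 87.43 T [ 1.05 -1.16 -0.75] q7 -0.0
time: 25.12
position: [0.6472, -0.1762, 0.0694]
tool_rot: [-2.27, -2.17, 0.003]
ft_force: [5.7, 4.6, -18.4]
grip_width: 0.195
grip_force: 39.9
yaw x 87.43 T [ 1.   -1.43 -0.67] q7 -0.0
```

```bash
python3 -m handwheel '[[0,0,0,0.005,0,0,3],[0,0,0,0,0,0,3],[0,0,0,0,0,0,0]]';python3 tq.py; python3 - <<'E'
from h import *
snap('scene','sc5');snap('wrist','w5')
a=cv2.imread('pics/sc5.png');b=cv2.imread('pics/w5.png')
u=proj('sc5',[.647,-.1765,.09]).astype(int);v=proj('w5',[.647,-.1765,.09]).astype(int);print(u,v)
cv2.imwrite('pics/m5.png',np.hstack([cv2.resize(a[u[1]-40:u[1]+40,u[0]-40:u[0]+40],(400,400),interpolation=2),cv2.resize(b,(400,400))]))
E
```

```text
time: 25.5
position: [0.6478, -0.177, 0.0686]
tool_rot: [2.378, 2.049, -0.005]
ft_force: [-2.1, 3.1, 0.3]
grip_width: 0.182
grip_force: 39.3
yaw x 81.5 T [ 0.97  0.51 -0.25] q7 -0.1
[228 262] [274 283]
```

View pics/m5.png

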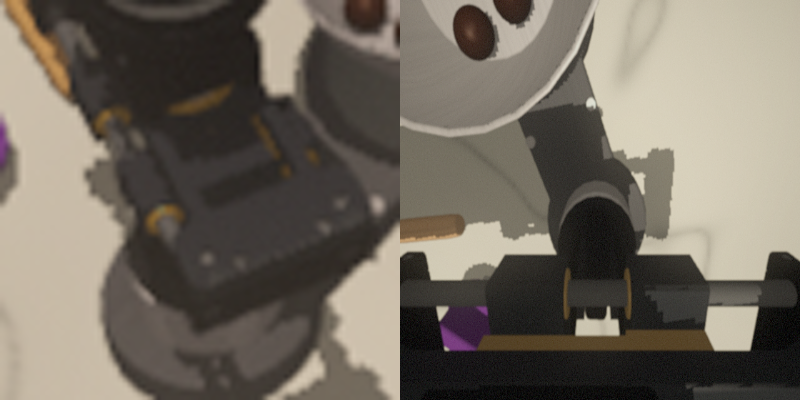

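The wrist view at (600,235) shows the bar turned with the gripper, end-on along the tool x axis and well aligned. So the cap is at the stop, and stop torque plus side load is likely clamping it. I'll ease both before lifting.

```bash
python3 - <<'E'
from h import *
C,im,d=cloud('w5')
m=(d>0)&(np.hypot(C[...,0]-.6475,C[...,1]+.1765)<.03)&(C[...,2]>.088)&(C[...,2]<.105);Q=C[m];print(len(Q))
if len(Q)>20:
    mu=Q.mean(0);w,V=np.linalg.eigh(np.cov(Q[:,:2].T));print(mu.round(4),np.degrees(np.arctan2(*V[::-1,1])),np.percentile((Q[:,:2]-mu[:2])@V,[2,98],axis=0).round(4).tolist())
E
python3 -m handwheel '[[0,0.0005,-0.0005,0,0,0,1.5],[0,0,0,0,0,0,0]]';python3 tq.py;python3 -m handwheel '[[0,0,0,-0.002,0,0,0],[0,0,0,-0.001,0,0,0],[0,0,0,0,0,0,0]]';python3 tq.py
```

```text
3042
[ 0.6486 -0.1684  0.0971] 78.94128916817309 [[-0.016, -0.0334], [0.0165, 0.0176]]
time: 25.85
position: [0.6478, -0.1769, 0.0683]
tool_rot: [2.406, 2.016, -0.003]
ft_force: [-2.5, 2.5, 2.3]
grip_width: 0.182
grip_force: 39.3
yaw x 79.93 T [ 0.69  0.44 -0.1 ] q7 -0.13
time: 26.22
position: [0.6475, -0.1768, 0.0705]
tool_rot: [2.406, 2.016, -0.004]
ft_force: [0.2, 0.9, -3.3]
grip_width: 0.18
grip_force: 39.2
yaw x 79.92 T [ 0.34 -0.01 -0.07] q7 -0.12
```

```bash
python3 -m handwheel '[[0,0,0,-0.002,0,0,0],[0,0,0,0,0,0,0]]';python3 tq.py;python3 -m handwheel '[[0,0,0,-0.002,0,0,0],[0,0,0,0,0,0,0]]';python3 tq.py
```

```text
time: 26.48
position: [0.6476, -0.1767, 0.073]
tool_rot: [2.406, 2.016, -0.003]
ft_force: [-0.3, 0.8, -2.4]
grip_width: 0.181
grip_force: 39.2
yaw x 79.92 T [0.2  0.04 0.01] q7 -0.12
time: 26.72
position: [0.6477, -0.1767, 0.0752]
tool_rot: [2.406, 2.016, -0.003]
ft_force: [-0.9, 0.0, -1.1]
grip_width: 0.18
grip_force: 39.2
yaw x 79.92 T [ 0.1   0.08 -0.03] q7 -0.12
```

It's loose and rising with only its own weight, so I'll lift it out.

```bash
python3 -m handwheel '[[0,0,0,-0.005,0,0,0],[0,0,0,-0.008,0,0,0],[0,0,0,-0.01,0,0,0],[0,0,0,-0.015,0,0,0],[0,0,0,-0.015,0,0,0],[0,0,0,-0.015,0,0,0],[0,0,0,-0.012,0,0,0],[0,0,0,-0.005,0,0,0],[0,0,0,0,0,0,0],[0,0,0,0,0,0,0],[0,0,0,0,0,0,0],[0,0,0,0,0,0,0]]';python3 tq.py;python3 - <<'E'
from h import *
snap('scene','sc6');snap('top','top6');snap('wrist','w6')
a=cv2.imread('pics/sc6.png');c=cv2.imread('pics/top6.png');w=cv2.imread('pics/w6.png')
cv2.imwrite('pics/m6.png',np.vstack([np.hstack([cv2.resize(a[100:310,140:420],(400,300)),cv2.resize(w,(400,300))]),np.hstack([cv2.resize(c[130:300,130:370],(400,300)),cv2.resize(a[210:300,180:300],(400,300))])]))
C,im,d=cloud('w6')
p,r,s=st();m=(d>0)&(np.hypot(C[...,0]-p[0],C[...,1]-p[1])<.036)&(C[...,2]>p[2]-.03)&(C[...,2]<p[2]+.035);print(np.percentile(C[m][:,2],[2,10,50,90]).round(3),m.sum(),p.round(4))
E
```

```text
time: 28.22
position: [0.6474, -0.176, 0.1592]
tool_rot: [2.407, 2.017, -0.004]
ft_force: [0.5, -0.5, -1.5]
grip_width: 0.18
grip_force: 39.2
yaw x 79.93 T [-0.02 -0.11  0.  ] q7 -0.1
[0.153 0.155 0.166 0.189] 7261 [ 0.6475 -0.176   0.1595]
```

View pics/m6.png

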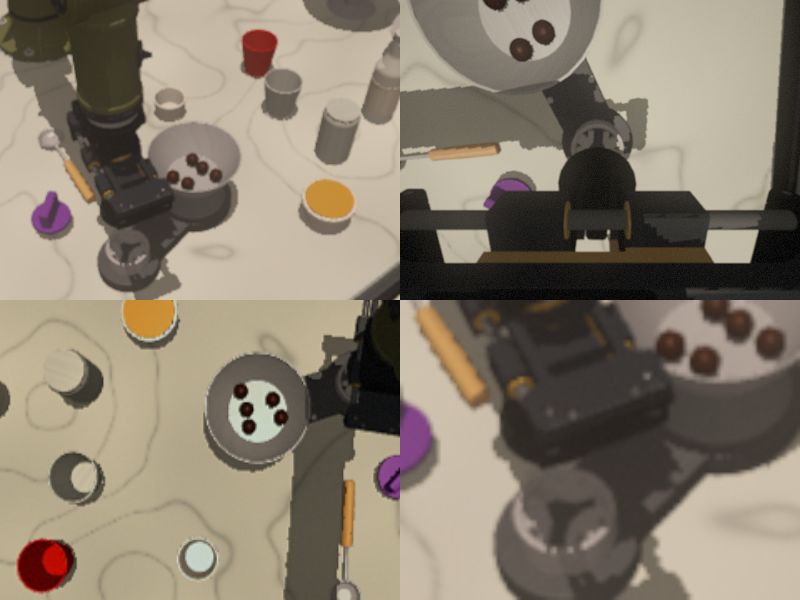

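The cap hangs level in the gripper at wrist (595,175), with its disc about 9 cm above the open socket at (595,135). All five chocolates are in the hopper, the cup is upright at (75,475), and the bystanders haven't moved.

```bash
python3 -c "
from bench import ctrl;print(ctrl.close_job())"
```

```text
the job is handed in; nothing more can be done
None
```

The job is handed in at 28 s: all five chocolates are in the hopper, the empty cup stands upright and released, and the cap, unscrewed counter-clockwise after the clockwise try hit its stop, is held still about 9 cm above the socket.

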